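# Free a slotted guitar bridge from its jig and show its end to the inspection camera

### The arm

A 6-joint arm with a two-finger parallel gripper is mounted at the origin on the work surface. World frame = base frame: x ahead of the robot, y to its left, z up, the work surface at z = 0. Lengths are in m, angles in rad, forces in N, time in s.
With the tool pointing down it reaches from about 0.225 to 0.875 m from the base axis. Payload 3.4 kg.
Tool frame: the origin (TCP) lies between the finger pads; the fingertips stand 11 mm ahead of it and the grasp point (between the pads) lies 8 mm behind it; z points along the fingers, y is the line along which they close (so a half turn about z gives the same grasp; the last joint's range is limited). The gripper opens to 85 mm and grips with 20 to 120 N. Pads are 22 mm wide; open, the fingers measure 114 mm over their backs; the gripper's body (76 mm by 85 mm) begins 54 mm behind the grasp point. The pads swing forward as they close: fully open they stand 13 mm farther back than shut.
Start: joints at [-1.441, 0.276, 1.505, -0, 1.361, -0.121], TCP at [0.143, -0.557, 0.21] pointing down, gripper open.
Joint ranges: [-2.89, 2.89], [-0.75, 2.08], [0.22, 2.7], [-1.18, 4.32], [0.11, 2.71], [-2.7, 2.7]. Speed limits (rad/s): [2.57, 2.57, 3.14, 3.14, 3.14, 3.14].

### API

Orientations are given as a unit quaternion [w, x, y, z].
In Python, from rig import sensors, eyes, manip gives the robot as it stands.
- The arm moves only by the tool drive_tool, never from a script. Its argument "deltas" is a list of rows, each an object with "linear": the shift along the world's x, y, z in mm, a list of three; "twist": the turn about the world's z in degrees; "claw": the opening, from 0 (shut) to 1 (fully open). In form: [{"linear": [tx, ty, tz], "twist": twist, "claw": claw}, ...]. A call has 1 to 12 rows; each row is the pose to reach, as a shift and turn from the pose commanded when the call began; what a row does not reach only later rows make up. A row lasts 1/12 s, in which the tool goes at most 41.7 mm and 7.16 degrees, less where a joint would pass 70% of its speed; a pose out of reach is approached as far as the arm can. A call with a gripper value outside its range is refused whole. The fingers move at their own pace and stop on an object; "squeeze" is the grip in N (left out, the last holds). Time passes only in rows, so rows that repeat a pose let the fingers close. It gives the time, the measured TCP pose, the force, the opening and the grip force at its end, in the units of the state.
- sensors.get_state(): the state, without advancing time (a new reading comes with each control period).
- eyes.get_image(name): name is "side" or "top" or "wrist"; returns the picture (480x640x3 uint8, red, green, blue); there is no depth.
- eyes.camera_model(name): a dict with "intrinsics" (3x3 intrinsics, pixels), "R" (3x3) and "t" (3): a world point X has camera coordinates R X + t. Camera axes: x right, y down, z forward; pixel columns grow to the right and rows downward; lengths in m; the calibration is good to about 2 mm. A picture is of the moment at which its call begins: read the wrist's pose just before it. camera_model takes no time and is no camera call; for the wrist camera it gives the pose at the moment of the call.
- manip.sign_off(): hands the job in; it is judged then, once.
The state is a dict: "clock": time; "qpos": joint angles; "qd": joint speeds; "effort": joint torques, N m; "position": TCP position; "ee_rot": TCP orientation; "contact_force": force on the tool from outside, world axes, zero at the start; "moment": the same for the moment, N m; "width": finger opening in m; "gripper_force": force on a finger pad.
Only numpy, scipy, OpenCV 4.12 (cv2) and the standard library are available. Lean on these libraries where they do the work, as an engineer would, in place of code of your own. Each camera call takes 0.05 s, during which the arm holds its last target. There are 200 camera calls.

### The job

Push the hold-down of the slotting jig by its knob all the way back to its end stop so that the guitar bridge is free, then lift the bridge out of the jig and hold it up to the inspection camera so that the profile of the saddle slot can be checked: either end towards the lens, 6 cm in front of it and centred on it, the bridge level, the right way up and in line with the lens. Keep holding it there, still, when you finish; do not bump the camera or its stand, and leave the other things on the bench where they are.

Things in the scene. Friction and masses are not known exactly. Their poses are not given: they have to be found in the camera images.
- jig: Slotting jig, fixed: plywood base board 130 x 360 mm, 18 mm thick (y = -125 to 235 mm), with a light maple cradle (point cradle) and a T-track on it. Origin: on the bench, below the middle of the cradle; z up, y along the cradle and track towards the hold-down, x across. An end fence, face at y = -94 mm, rises 10 mm above the cradle.
- cradle (a point): Middle of the cradle's top, 42 mm above the bench; the bridge lies on it. For 45 mm either side (y) the cradle is only 22 mm wide, so fingers pass down beside the bridge to the base board, 24 mm below. Its ends, 56 mm wide, reach to y = -105 and 105 mm; at y = -80 and 80 mm a 5 mm steel pin, 6 mm high, stands on either side of the bridge with 1.3 mm play. Axes as the jig's.
- track_end (a point): Top of the end stop of the T-track, 60 mm above the bench, 211 mm from the jig's origin along +y; the stop is 12 mm along y, 34 mm across. The track runs from y = 108 to 225 mm, its top 44 mm above the bench. Axes as the jig's.
- holddown (a joint): Travel of the hold-down along its track, m, growing along the jig's +y, away from the bridge: it starts at 0 to 0.012 with its tongue over the bridge's end; from 0.030 on the bridge is free; 0.060 is the end stop. Slides with about 2.5 N friction (plus 6 N per m/s), stays where it is left. The knob is already slackened: it need not be turned, only pushed or pulled along.
- holddown_knob (a point): Middle of the hold-down's black star knob, 82 mm above the bench; knob 36 mm across, from 70 to 93 mm above the bench. It sits on a dark steel block, 28 mm across the track, 40 mm along it, top at 64 mm. From the block a tongue 24 mm wide, 8 mm thick, reaches to 57 mm from the knob's axis towards the bridge, 2 mm above the bridge's wing. Axes as the jig's.
- bridge: Classical guitar bridge, dark wood, 184 mm long (y), 29 mm wide (x), about 28 g, loose in the cradle along the jig's y. Origin: centre of the underside (42 mm above the bench at the start); z out of its top. The middle 82 mm is 9 mm thick with upright sides: on +x the tie block with pale edging, on -x the saddle ridge with a 3 mm slot along y. The wings at both ends are 51 mm long, 4 mm thick.
- bridge_end_a (a point): Middle of the bridge's +y end as seen end-on: 92 mm from the bridge's origin along +y, 5 mm above the underside. Axes as the bridge's.
- bridge_end_b (a point): Middle of the bridge's -y end as seen end-on: 92 mm from the bridge's origin along -y, 5 mm above the underside. Axes as the bridge's.
- camstand: Stand of the inspection camera, fixed: white base plate 150 x 130 mm, 14 mm thick, from 65 mm before to 85 mm behind the origin; a 20 mm steel column, 344 mm high, stands 50 mm behind it (+x). Origin: on the bench below the camera; z up, the camera looks along -x. A black clamp on the column, 36 x 50 x 40 mm, carries the level white camera barrel, 35 mm thick, 120 mm long.
- lens (a point): Centre of the camera's lens at the front of the barrel, 87 mm from the stand's origin along -x, 175 to 245 mm above the bench (a colleague sets the height, it differs each time). Axes as the stand's: -x points level out of the lens along its line of sight.
- viewpoint (a point): The point 60 mm in front of the lens on its line of sight, where the middle of the bridge's end belongs. Axes as the stand's: +x points from here into the lens, z up.
- neck_rest: Light wooden neck rest with a concave top, 70 x 142 mm, about 70 mm high, loose on the bench; origin: centre of its underside. Leave it alone.
- glue_bottle: White closed glue bottle, 56 mm across, 150 mm high, loose on the bench; origin: centre of its underside. Leave it alone.
- block_plane: Steel block plane, 160 x 46 mm, about 50 mm high, loose on the bench; origin: centre of its underside. Leave it alone.
- screwdriver: Screwdriver lying on the bench, about 0.2 m long; origin: on its underside. Leave it alone.
Not all that is in view belongs to the job. What is meant by the bridge is not grey, and is the smaller of those in its own colour.

How it is judged:
By the outcome, as a careful person would: the job done as asked, in the order asked, and still so for the second after the job is handed in, while the arm keeps its last pose, push and grip.
It also fails if it takes over 48 s, if anything falls off the work surface, if the arm or the gripper's body presses on something with over 40 N, if the wrist force passes 120 N, or if a joint passes its speed limit or range.

## Working session

There is one attempt and no reset: what is moved stays moved. The work goes in short steps, Python scripts to look and compute and a tool call to move; the robot and the scene stay as the last step left them, time stands still between calls to the robot, and variables do not carry over. Pictures are saved under pics/ and viewed, at most 10 in all, crops included, and the job is handed in when it is done.

Besides the shell and the picture viewer there is one more tool, called after "Request:" as name(argument=value, ...) on one line, values as JSON. drive_tool: Moves the arm, as the interface text tells. Its arguments: {"type":"object","properties":{"deltas":{"type":"array","items":{"type":"object","properties":{"linear":{"type":"array","items":{"type":"number"}},"twist":{"type":"number"},"claw":{"type":"number"}}}},"squeeze":{"type":"number"}},"required":["deltas"]}

```bash
mkdir -p pics
cat > h.py <<'E'
import numpy as np, cv2
from rig import sensors, eyes, manip
def snap(n,f):
    m=eyes.camera_model(n); im=eyes.get_image(n); cv2.imwrite('pics/'+f,cv2.cvtColor(im,cv2.COLOR_RGB2BGR)); return im,m
def toplane(m,u,v,z):
    K,R,t=map(np.array,(m['intrinsics'],m['R'],m['t'])); d=R.T@np.linalg.inv(K)@[u,v,1]; c=-R.T@t
    return c+d*(z-c[2])/d[2]
def proj(m,X):
    K,R,t=map(np.array,(m['intrinsics'],m['R'],m['t'])); p=K@(R@np.array(X)+t); return p[:2]/p[2]
E
python3 - <<'E'
from h import *
for n in ('top','side'):
    im,m=snap(n,n+'0.png'); print(n,m)
s=sensors.get_state(); print(s)
E
```

```text
top {'intrinsics': array([[439.80619427,   0.        , 319.39020352],
       [  0.        , 439.80619427, 246.47889921],
       [  0.        ,   0.        ,   1.        ]]), 'R': array([[ 0.00243676, -0.99985489,  0.0168599 ],
       [-0.99808045, -0.00347509, -0.06183322],
       [ 0.06188283, -0.01667687, -0.99794409]]), 't': array([-0.00731444,  0.56530023,  1.13377331])}
side {'intrinsics': array([[482.00730388,   0.        , 311.75626754],
       [  0.        , 482.00730388, 235.85294643],
       [  0.        ,   0.        ,   1.        ]]), 'R': array([[ 0.9209868 , -0.38958293, -0.00290675],
       [-0.23509807, -0.54979917, -0.80152965],
       [ 0.31066414,  0.7388816 , -0.59794797]]), 't': array([-0.52560451,  0.23370199,  1.42678159])}
{'clock': 0.1, 'qpos': array([-1.44099248e+00,  2.76553199e-01,  1.50600060e+00, -1.24220642e-05,
        1.36072920e+00, -1.20976684e-01]), 'qd': array([-0.0005261 , -0.00039854, -0.00310537,  0.00135816, -0.00125384,
       -0.00056326]), 'effort': array([ 1.26112041e-03, -4.17700303e+01, -2.46406031e+01, -1.68323336e-04,
        5.81171174e-03, -1.29277828e-05]), 'position': array([ 0.14262853, -0.55650125,  0.20931639]), 'ee_rot': array([-8.45138873e-04,  9.92148418e-01,  1.25063192e-01, -9.80357210e-06]), 'contact_force': array([-0.2946311 , -0.50576554, -1.25916542]), 'moment': array([-0.00157405,  0.02080262,  0.00550549]), 'gripper_force': 0.0, 'width': 0.08521843103392063}
```

View pics/top0.png

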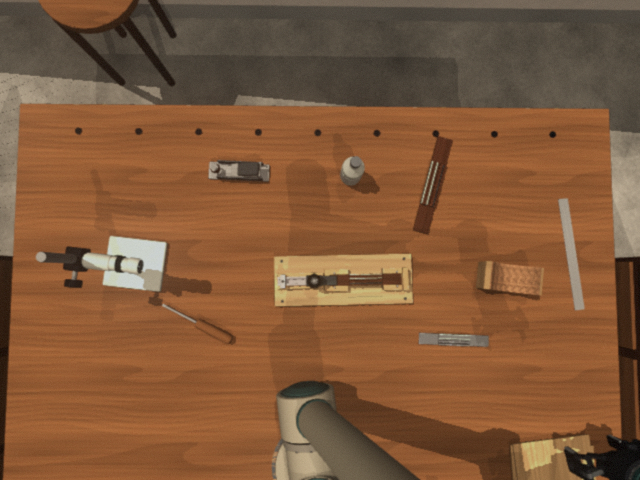

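View pics/side0.png

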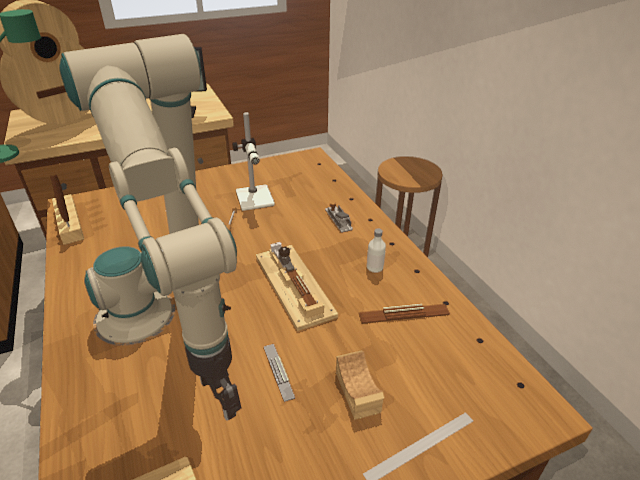

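Candidates: brown bridge in the jig at top (360,281), a larger brown one at (433,186), a grey one at (453,341). The one in the jig is not grey and is the smaller of the two brown ones, so it fits. I'll confirm in an enlarged crop along with the stand.

Run:
```python
from h import *
im=cv2.imread('pics/top0.png')
a=cv2.resize(im[245:315,265:425],None,fx=5,fy=5,interpolation=cv2.INTER_CUBIC)
cv2.imwrite('pics/c1.png',a)
b=cv2.resize(im[225:305,25:175],None,fx=5,fy=5,interpolation=cv2.INTER_CUBIC)
s=cv2.imread('pics/side0.png')[105:215,220:290]
cv2.imwrite('pics/c2.png',np.hstack([cv2.resize(b,(480,256)),np.zeros((256,10,3),np.uint8),cv2.resize(s,(163,256))]) if 0 else b)
cv2.imwrite('pics/c3.png',cv2.resize(s,None,fx=5.4,fy=5.4,interpolation=cv2.INTER_CUBIC))
```

```text
(no output)
```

View pics/c1.png

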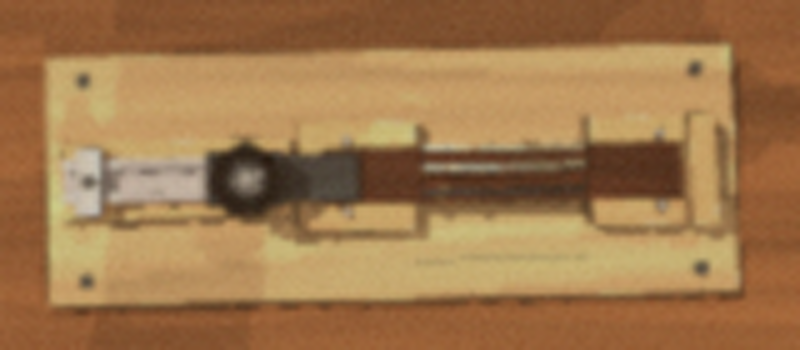

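View pics/c2.png

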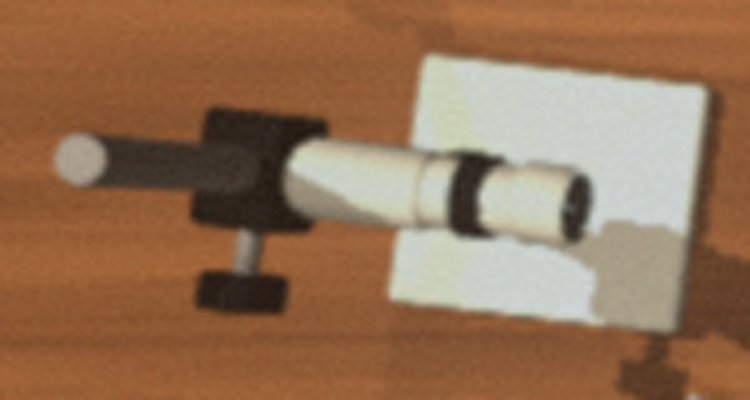

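View pics/c3.png

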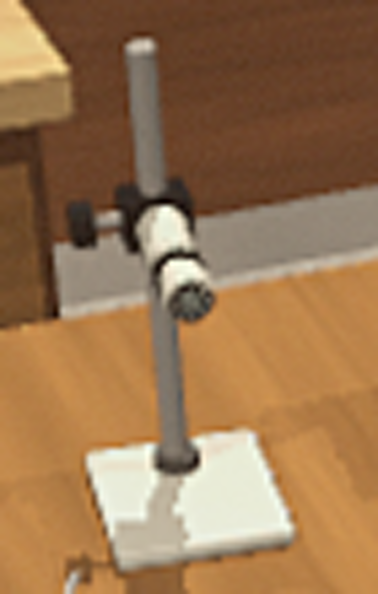

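The crop confirms it: dark wood with pale edging, in the jig, tongue over its left (+y) end at c1 (355,172), knob at (245,178). Lens face is at c2 (578,207) and c3 (192,301).

```bash
cat >> h.py <<'E'
def tri(obs):
    A=[];b=[]
    for m,uv in obs:
        K,R,t=map(np.array,(m['intrinsics'],m['R'],m['t'])); d=R.T@np.linalg.inv(K)@[*uv,1]; d/=np.linalg.norm(d); P=np.eye(3)-np.outer(d,d)
        A.append(P); b.append(P@(-R.T@t))
    x=np.linalg.lstsq(np.vstack(A),np.hstack(b),rcond=None)[0]
    return x,[proj(m,x)-np.array(uv) for m,uv in obs]
E
python3 - <<'E'
from h import *
np.set_printoptions(precision=4,suppress=True)
mt=eyes.camera_model('top'); ms=eyes.camera_model('side')
c=lambda u,v,x,y,s=5:((u+.5)/s-.5+x,(v+.5)/s-.5+y)
A=lambda u,v:c(u,v,265,245); B=lambda u,v:c(u,v,25,225); C=lambda u,v:c(u,v,220,105,5.4)
P=np.array([toplane(mt,*A(*p),.018) for p in [(45,57),(730,43),(741,290),(50,303)]])
d=(P[0]+P[3]-P[1]-P[2])/2; L=np.linalg.norm(d); e=d/L
print('board len',L,'yaw-90',np.degrees(np.arctan2(-d[0],d[1])),'jig origin',P.mean(0)-e*.055)
for n,p,z in [('knob',(245,178),.09),('tongue tip',(358,173),.054),('bridge -y end',(683,170),.046),('stop',(90,180),.06),('blk L',(421,173),.051),('blk R',(587,173),.051)]: print(n,toplane(mt,*A(*p),z))
Q=np.array([toplane(mt,*B(*p),.014) for p in [(428,54),(707,87),(676,330),(390,298)]])
d=(Q[0]+Q[3]-Q[1]-Q[2])/2; L=np.linalg.norm(d); x=d/L
print('plate',L,'look axis off +y (ccw)',np.degrees(np.arctan2(-d[0],d[1])),'ctr',Q.mean(0),'origin',Q.mean(0)-x*.01,'lens pred',Q.mean(0)-x*.097)
print('lens',tri([(mt,B(578,207)),(ms,C(192,301))]))
print('coltop',tri([(mt,B(79,159)),(ms,C(142,45))]),'pred',Q.mean(0)+x*.04)
E
```

```text
board len 0.35920572964447606 yaw-90 1.2478950201589472 jig origin [ 0.4813 -0.1226  0.018 ]
knob [0.4783 0.0095 0.09  ]
tongue tip [ 0.4804 -0.0477  0.054 ]
bridge -y end [ 0.4822 -0.214   0.046 ]
stop [0.4767 0.0871 0.06  ]
blk L [ 0.4805 -0.0798  0.051 ]
blk R [ 0.4807 -0.1641  0.051 ]
plate 0.14736286342045155 look axis off +y (ccw) -6.424294440848974 ctr [0.5209 0.4748 0.014 ] origin [0.5198 0.4648 0.014 ] lens pred [0.51   0.3784 0.014 ]
lens (array([0.5103, 0.3801, 0.2203]), [array([ 0.1205, -0.2926]), array([-0.1858, -0.0108])])
coltop (array([0.5262, 0.5149, 0.3456]), [array([ 0.363 , -0.7505]), array([-0.4102, -0.0468])]) pred [0.5254 0.5145 0.014 ]
```

Request:
drive_tool(deltas=[{"linear": [335,510,0],"twist": 77,"claw": 0},{"linear": [335,510,0],"twist": 77,"claw": 0},{"linear": [335,510,0],"twist": 77,"claw": 0},{"linear": [335,510,0],"twist": 77,"claw": 0},{"linear": [335,510,0],"twist": 77,"claw": 0},{"linear": [335,510,0],"twist": 77,"claw": 0},{"linear": [335,510,0],"twist": 77,"claw": 0},{"linear": [335,510,0],"twist": 77,"claw": 0},{"linear": [335,510,0],"twist": 77,"claw": 0},{"linear": [335,510,0],"twist": 77,"claw": 0},{"linear": [335,510,0],"twist": 77,"claw": 0},{"linear": [335,510,0],"twist": 77,"claw": 0}])

```text
clock: 1.1
position: [0.4176, -0.1371, 0.21]
ee_rot: [0.0, 0.697, 0.717, -0.0]
contact_force: [1.2, -0.6, -0.4]
width: -0.0002
gripper_force: 0.0
```

Request:
drive_tool(deltas=[{"linear": [60,92,0],"twist": 0,"claw": 0},{"linear": [60,92,0],"twist": 0,"claw": 0},{"linear": [60,92,0],"twist": 0,"claw": 0},{"linear": [60,92,0],"twist": 0,"claw": 0},{"linear": [60,92,0],"twist": 0,"claw": 0}])

```text
clock: 1.52
position: [0.4772, -0.046, 0.2096]
ee_rot: [-0.0, 0.697, 0.717, -0.001]
contact_force: [0.0, -0.4, 0.2]
width: 0.0003
gripper_force: 0.0
```

Run:
```python
from h import *
np.set_printoptions(precision=4,suppress=True)
print(sensors.get_state()['position'])
im,m=snap('wrist','w1.png'); print(m)
for n,X in [('knob',(.478,.0095,.093)),('tcp',sensors.get_state()['position']),('b end',(.482,-.214,.046))]: print(n,proj(m,X))
```

```text
[ 0.4772 -0.046   0.2096]
{'intrinsics': array([[370.7368,   0.    , 313.2608],
       [  0.    , 370.7368, 235.2642],
       [  0.    ,   0.    ,   1.    ]]), 'R': array([[ 0.9996,  0.0269, -0.0021],
       [ 0.0263, -0.9549,  0.2957],
       [ 0.006 , -0.2956, -0.9553]]), 't': array([-0.4752, -0.0942,  0.362 ])}
knob [316.8635 149.4759]
tcp [312.3144 287.647 ]
b end [313.9817 366.8907]
```

View pics/w1.png

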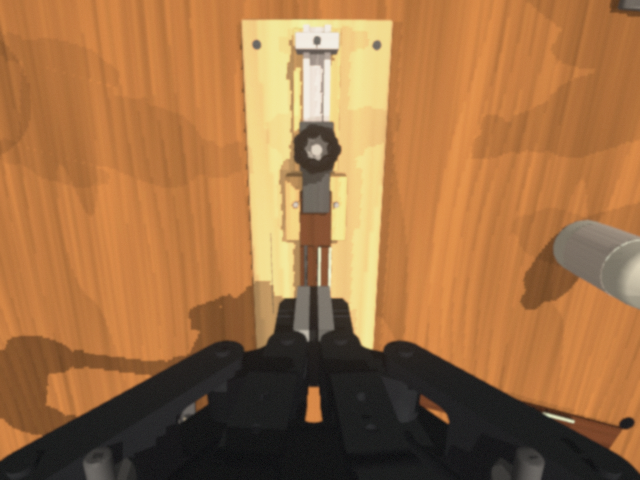

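The wrist picture shows the knob at (317,149), exactly as predicted. Next: go down in front of it and push.

Request:
drive_tool(deltas=[{"linear": [1,0,-42],"twist": 0,"claw": 0},{"linear": [1,0,-84],"twist": 0,"claw": 0},{"linear": [1,0,-125],"twist": 0,"claw": 0},{"linear": [1,0,-125],"twist": 0,"claw": 0},{"linear": [1,18,-125],"twist": 0,"claw": 0},{"linear": [1,28,-125],"twist": 0,"claw": 0},{"linear": [1,38,-125],"twist": 0,"claw": 0},{"linear": [1,48,-125],"twist": 0,"claw": 0},{"linear": [0,58,-125],"twist": 0,"claw": 0},{"linear": [0,66,-125],"twist": 0,"claw": 0},{"linear": [0,72,-125],"twist": 0,"claw": 0},{"linear": [0,72,-125],"twist": 0,"claw": 0}])

```text
clock: 2.57
position: [0.4772, 0.0261, 0.0855]
ee_rot: [0.0, 0.698, 0.716, 0.0]
contact_force: [-0.2, 1.2, 0.1]
width: -0.0001
gripper_force: 0.0
```

Request:
drive_tool(deltas=[{"linear": [0,2,0],"twist": 0,"claw": 0},{"linear": [0,4,0],"twist": 0,"claw": 0},{"linear": [0,4,0],"twist": 0,"claw": 0}])

```text
clock: 2.82
position: [0.4772, 0.0289, 0.0851]
ee_rot: [-0.0, 0.699, 0.716, -0.0]
contact_force: [0.1, 1.1, -0.0]
width: -0.0003
gripper_force: 0.0
```

Request:
drive_tool(deltas=[{"linear": [0,2,0],"twist": 0,"claw": 0},{"linear": [0,4,0],"twist": 0,"claw": 0},{"linear": [0,5,0],"twist": 0,"claw": 0}])

```text
clock: 3.07
position: [0.4772, 0.0339, 0.085]
ee_rot: [-0.0, 0.699, 0.715, 0.0]
contact_force: [-0.0, 0.1, 0.3]
width: -0.0003
gripper_force: 0.0
```

Request:
drive_tool(deltas=[{"linear": [0,1.5,0],"twist": 0,"claw": 0},{"linear": [0,3,0],"twist": 0,"claw": 0}])

```text
clock: 3.23
position: [0.4772, 0.0369, 0.0851]
ee_rot: [0.0, 0.699, 0.715, -0.0]
contact_force: [0.0, 0.2, 0.2]
width: 0.0
gripper_force: 0.0
```

Run:
```python
from h import *
im,m=snap('wrist','w2.png')
print([proj(m,(.477,y,.082)) for y in (.0095,.0624)], proj(m,(.4767,.0871,.06)))
t,_=snap('top','t2.png')
a=im[0:360,120:520]; b=cv2.resize(t[245:315,265:425],(400,175),interpolation=cv2.INTER_CUBIC)
cv2.imwrite('pics/w2c.png',cv2.cvtColor(np.vstack([a,b]),cv2.COLOR_RGB2BGR))
```

```text
[array([311.88946643, 332.22405345]), array([314.3930242 , 233.12131102])] [314.88115253 173.74137469]
```

View pics/w2c.png

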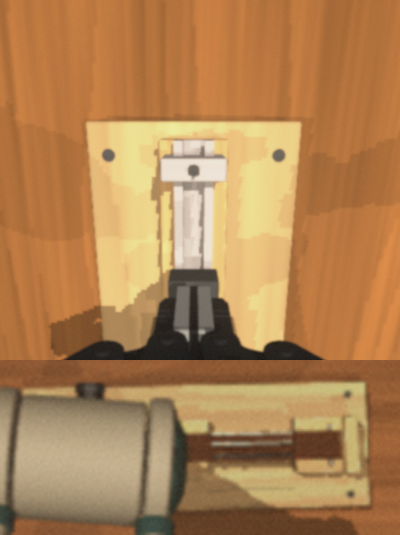

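Run:
```python
from h import *
m2=eyes.camera_model('wrist')
print(toplane(m2,313,270,.064),toplane(m2,313,155,.06),toplane(m2,313,181,.06), toplane(m2,313,182,.044))
print(sensors.get_state()['position'],proj(m2,sensors.get_state()['position']))
# projections of fingertips / knob outline hypotheses
for y in (.0095,.03,.05,.0624): print(y,[proj(m2,(.477+dx,y+dy,.093)).round() for dx,dy in ((0,.018),(.018,0),(-.018,0))])
```

```text
[0.47690553 0.03641451 0.064     ] [0.47549351 0.09649705 0.06      ] [0.47579715 0.0835295  0.06      ] [0.47584792 0.08048302 0.044     ]
[0.47717254 0.03702613 0.0850997 ] [313.52840599 285.72359084]
0.0095 [array([313., 312.]), array([349., 346.]), array([274., 344.])]
0.03 [array([314., 271.]), array([351., 308.]), array([274., 306.])]
0.05 [array([315., 228.]), array([354., 268.]), array([274., 266.])]
0.0624 [array([316., 200.]), array([355., 242.]), array([274., 240.])]
```

Run:
```python
from h import *
m2=eyes.camera_model('wrist'); p=sensors.get_state()['position']
for dy in (-.011,0,.011):
  for dz in (-.011,0,.008,.03): print(dy,dz,proj(m2,p+[0,dy,dz]).round())
print(toplane(m2,313,270,.044),toplane(m2,313,285,.064))
im=cv2.imread('pics/w2.png'); print(im[255:345:3,313].tolist()); print(im[310,250:380:5].tolist())
```

```text
-0.011 -0.011 [313. 296.]
-0.011 0 [313. 306.]
-0.011 0.008 [313. 314.]
-0.011 0.03 [313. 341.]
0 -0.011 [314. 277.]
0 0 [314. 286.]
0 0.008 [314. 293.]
0 0.03 [314. 317.]
0.011 -0.011 [314. 256.]
0.011 0 [314. 264.]
0.011 0.008 [314. 271.]
0.011 0.03 [314. 293.]
[0.47707413 0.02811594 0.044     ] [0.47711099 0.02764041 0.064     ]
[[201, 218, 231], [175, 189, 209], [174, 189, 208], [172, 187, 206], [167, 182, 199], [62, 70, 77], [55, 64, 69], [53, 62, 68], [55, 64, 70], [82, 92, 96], [72, 80, 85], [38, 45, 52], [33, 42, 49], [37, 42, 50], [35, 42, 48], [30, 37, 44], [35, 40, 47], [34, 40, 45], [32, 39, 44], [30, 36, 41], [31, 37, 43], [30, 34, 41], [32, 36, 40], [28, 33, 36], [25, 31, 35], [35, 40, 44], [38, 45, 48], [29, 35, 37], [29, 32, 34], [28, 29, 34]]
[[92, 140, 178], [96, 148, 189], [98, 148, 190], [97, 148, 190], [98, 152, 193], [97, 147, 187], [44, 50, 56], [42, 47, 51], [37, 41, 45], [81, 89, 94], [101, 111, 117], [102, 110, 117], [45, 51, 55], [36, 41, 45], [101, 111, 117], [101, 110, 117], [102, 110, 117], [42, 49, 52], [44, 51, 56], [41, 47, 54], [109, 168, 213], [122, 186, 231], [124, 189, 233], [129, 196, 237], [130, 202, 236], [131, 202, 237]]
```

Request:
drive_tool(deltas=[{"linear": [0,0,40],"twist": 0,"claw": 0},{"linear": [0,-40,40],"twist": 0,"claw": 0},{"linear": [0,-75,40],"twist": 0,"claw": 0},{"linear": [0,-75,0],"twist": 0,"claw": 0},{"linear": [0,-75,0],"twist": 0,"claw": 0}])

```text
clock: 3.75
position: [0.4736, -0.039, 0.0814]
ee_rot: [-0.003, 0.7, 0.714, -0.002]
contact_force: [-1.5, 0.7, 0.1]
width: 0.0001
gripper_force: 0.0
```

Run:
```python
from h import *
s=sensors.get_state(); p=s['position']; print(p)
w,m=snap('wrist','w3.png'); sd,ms=snap('side','s3.png')
print('side tcp',proj(ms,p),'tip',proj(ms,p-[0,0,.011]),'knob',proj(ms,(.478,.0095,.082)))
print('wrist knobs top',proj(m,(.478,.0095,.093)),proj(m,(.477,.0624,.093)))
u,v=proj(ms,(.478,-.02,.085)).astype(int); print(u,v)
a=cv2.resize(sd[v-45:v+45,u-40:u+40],None,fx=5,fy=5,interpolation=cv2.INTER_CUBIC)
b=w[0:450,130:530]
cv2.imwrite('pics/c4.png',cv2.cvtColor(np.hstack([a,b]),cv2.COLOR_RGB2BGR))
```

```text
[ 0.47363978 -0.038998    0.08136026]
side tcp [287.78182824 261.16297659] tip [287.89699631 263.8796745 ] knob [283.67952292 251.68964636]
wrist knobs top [326.33002105 190.26838581] [328.02219982  48.65267667]
286 256
```

View pics/c4.png

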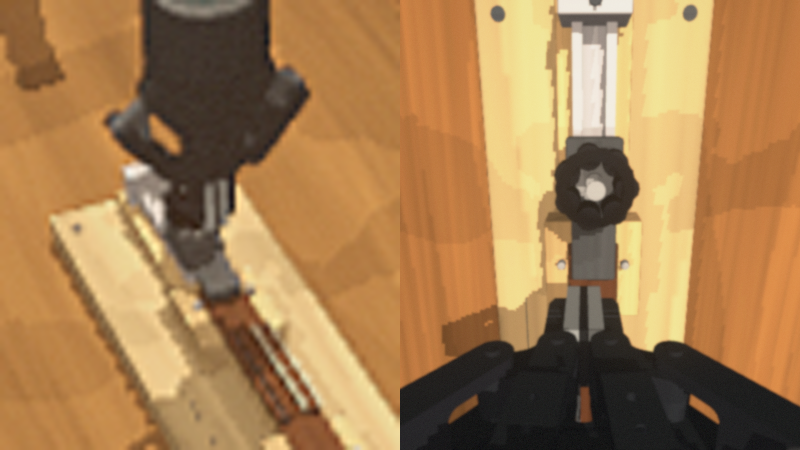

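Knob is at wrist (327,188), still at its start position. The fingertips are seen well above where they were expected, so they passed over it. I'll go lower, watching the force.

Request:
drive_tool(deltas=[{"linear": [0,6,0],"twist": 0,"claw": 0},{"linear": [0,6,-4],"twist": 0,"claw": 0},{"linear": [0,6,-8],"twist": 0,"claw": 0},{"linear": [0,6,-8],"twist": 0,"claw": 0}])

```text
clock: 4.18
position: [0.4771, -0.0314, 0.0771]
ee_rot: [0.0, 0.698, 0.716, 0.0]
contact_force: [0.9, -0.2, -0.3]
width: -0.0001
gripper_force: 0.0
```

Request:
drive_tool(deltas=[{"linear": [0,0,-3],"twist": 0,"claw": 0},{"linear": [0,0,-6],"twist": 0,"claw": 0},{"linear": [0,0,-8],"twist": 0,"claw": 0},{"linear": [0,0,-8],"twist": 0,"claw": 0}])

```text
clock: 4.52
position: [0.4768, -0.032, 0.0687]
ee_rot: [-0.0, 0.699, 0.716, -0.0]
contact_force: [0.6, 1.1, 0.1]
width: 0.0003
gripper_force: 0.0
```

Request:
drive_tool(deltas=[{"linear": [0,0,-2],"twist": 0,"claw": 0},{"linear": [0,0,-4],"twist": 0,"claw": 0},{"linear": [0,0,-4],"twist": 0,"claw": 0}])

```text
clock: 4.77
position: [0.4769, -0.0321, 0.0647]
ee_rot: [-0.0, 0.699, 0.715, -0.0]
contact_force: [0.1, 0.4, -0.4]
width: -0.0001
gripper_force: 0.0
```

Request:
drive_tool(deltas=[{"linear": [0,0,-3],"twist": 0,"claw": 0},{"linear": [0,0,-6],"twist": 0,"claw": 0},{"linear": [0,0,-8],"twist": 0,"claw": 0},{"linear": [0,0,-8],"twist": 0,"claw": 0}])

```text
clock: 5.1
position: [0.4768, -0.0321, 0.0565]
ee_rot: [-0.0, 0.699, 0.715, -0.0]
contact_force: [-0.1, -0.0, -0.1]
width: 0.0003
gripper_force: 0.0
```

Request:
drive_tool(deltas=[{"linear": [0,8,0],"twist": 0,"claw": 0},{"linear": [0,16,0],"twist": 0,"claw": 0},{"linear": [0,24,0],"twist": 0,"claw": 0}])

```text
clock: 5.35
position: [0.4771, -0.008, 0.0571]
ee_rot: [0.0, 0.698, 0.716, -0.0]
contact_force: [-0.2, -3.0, -0.6]
width: -0.0003
gripper_force: 1.5
```

Run:
```python
from h import *
s=sensors.get_state(); p=s['position']; print(p,s['contact_force'])
w,m=snap('wrist','w4.png'); sd,ms=snap('side','s4.png')
print('side tcp',proj(ms,p),'tip',proj(ms,p-[0,0,.011]),'knob',proj(ms,(.478,.0095,.082)))
print('wrist knobs top',proj(m,(.478,.0095,.093)),proj(m,(.477,.0624,.093)))
u,v=proj(ms,(.478,-.02,.085)).astype(int); print(u,v)
a=cv2.resize(sd[v-45:v+45,u-40:u+40],None,fx=5,fy=5,interpolation=cv2.INTER_CUBIC)
b=w[0:450,130:530]
cv2.imwrite('pics/c5.png',cv2.cvtColor(np.hstack([a,b]),cv2.COLOR_RGB2BGR))
```

```text
[ 0.47708445 -0.00803743  0.05713417] [-0.21973871 -2.95779872 -0.57763746]
side tcp [285.61273057 261.02729404] tip [285.73428275 263.6768376 ] knob [283.67952292 251.68964636]
wrist knobs top [317.05193158 283.82102046] [318.33589676 137.90559566]
286 256
```

View pics/c5.png

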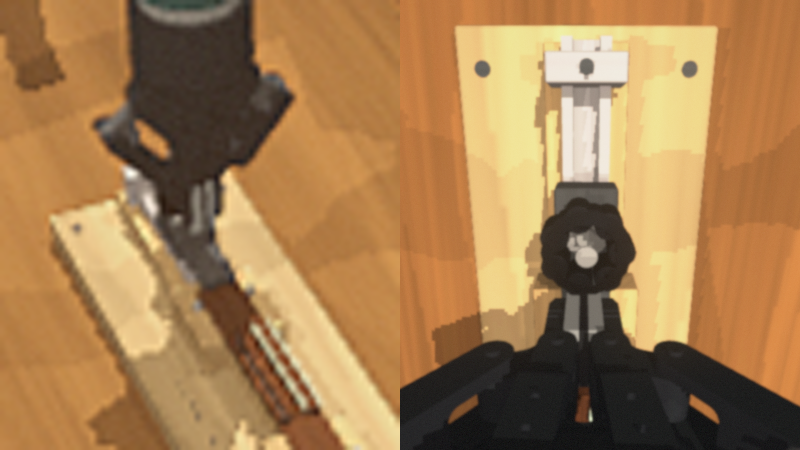

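Request:
drive_tool(deltas=[{"linear": [0,8,0],"twist": 0,"claw": 0},{"linear": [0,16,0],"twist": 0,"claw": 0},{"linear": [0,24,0],"twist": 0,"claw": 0},{"linear": [-1,31,0],"twist": 0,"claw": 0},{"linear": [-1,36,0],"twist": 0,"claw": 0},{"linear": [-1,38,0],"twist": 0,"claw": 0}])

```text
clock: 5.95
position: [0.4763, 0.0308, 0.0572]
ee_rot: [0.0, 0.698, 0.716, 0.0]
contact_force: [-0.0, -2.9, 0.5]
width: -0.0001
gripper_force: 1.3
```

Request:
drive_tool(deltas=[{"linear": [0,2,0],"twist": 0,"claw": 0},{"linear": [0,4,0],"twist": 0,"claw": 0},{"linear": [0,4,0],"twist": 0,"claw": 0}])

```text
clock: 6.2
position: [0.4762, 0.0342, 0.0572]
ee_rot: [-0.0, 0.699, 0.716, 0.0]
contact_force: [0.1, -1.3, 0.6]
width: -0.0
gripper_force: 0.7
```

Request:
drive_tool(deltas=[{"linear": [0,2,0],"twist": 0,"claw": 0},{"linear": [0,3,0],"twist": 0,"claw": 0},{"linear": [0,3,0],"twist": 0,"claw": 0}])

```text
clock: 6.45
position: [0.4763, 0.0344, 0.0572]
ee_rot: [0.002, 0.698, 0.716, -0.002]
contact_force: [-1.8, -9.8, 0.6]
width: 0.0001
gripper_force: 4.8
```

Blocked at y=0.0344 with 10 N against it, which is the end stop. Back off, lift, open and go over the bridge.

Request:
drive_tool(deltas=[{"linear": [0,-12,0],"twist": 0,"claw": 0},{"linear": [0,-12,40],"twist": 0,"claw": 0},{"linear": [0,-12,80],"twist": 0,"claw": 0},{"linear": [1,-50,80],"twist": 0,"claw": 0.8},{"linear": [2,-90,80],"twist": 0,"claw": 0.8},{"linear": [4,-130,80],"twist": 0,"claw": 0.8},{"linear": [5,-160,80],"twist": 0,"claw": 0.8},{"linear": [5,-160,80],"twist": 0,"claw": 0.8},{"linear": [5,-160,80],"twist": 0,"claw": 0.8}])

```text
clock: 7.2
position: [0.4814, -0.124, 0.137]
ee_rot: [-0.0, 0.7, 0.714, 0.001]
contact_force: [0.2, 0.5, -0.3]
width: 0.0683
gripper_force: 0.0
```

Run:
```python
from h import *
s=sensors.get_state(); p=s['position']; print(p,s['ee_rot'],s['width'])
w,m=snap('wrist','w6.png')
J=np.array([.4813,-.1226]); a=np.radians(1.25)
def jw(x,y,z): return [J[0]+x*np.cos(a)-y*np.sin(a),J[1]+x*np.sin(a)+y*np.cos(a),z]
# overlay predictions
im=cv2.cvtColor(w,cv2.COLOR_RGB2BGR)
for q in [(.0145,.041,.051),(-.0145,.041,.051),(.0145,.092,.046),(-.0145,.092,.046),(.0145,.041,.046),(0,.185,.093)]:
    u,v=proj(m,jw(*q)); print(q,u.round(1),v.round(1)); cv2.circle(im,(int(round(u)),int(round(v))),2,(255,0,255),-1)
cv2.imwrite('pics/w6o.png',cv2.resize(im[0:400,160:480],None,fx=1.5,fy=1.5))
```

```text
[ 0.48139492 -0.12397106  0.13695935] [-3.83757135e-04  7.00036142e-01  7.14106956e-01  7.12881997e-04] 0.06826503748360555
(0.0145, 0.041, 0.051) 334.9 173.1
(-0.0145, 0.041, 0.051) 291.6 173.2
(0.0145, 0.092, 0.046) 335.7 92.1
(-0.0145, 0.092, 0.046) 290.5 92.3
(0.0145, 0.041, 0.046) 334.5 172.1
(0, 0.185, 0.093) 312.5 -138.5
```

View pics/w6o.png

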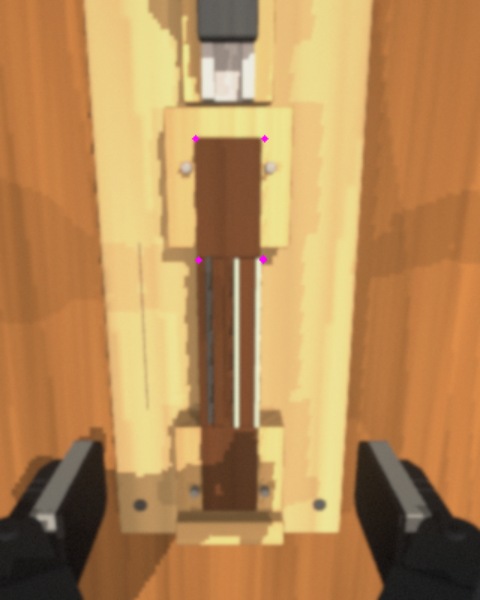

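The bridge is free and lies where predicted: block edge at crop row 258 against 260 predicted, centred between the fingers. Descend.

Request:
drive_tool(deltas=[{"linear": [-0.5,0,-40],"twist": 0,"claw": 0.8},{"linear": [-0.5,0,-75],"twist": 0,"claw": 0.8},{"linear": [-0.5,0,-90],"twist": 0,"claw": 0.8},{"linear": [-0.5,0,-100],"twist": 0,"claw": 0.8},{"linear": [-0.5,0,-105],"twist": 0,"claw": 0.8},{"linear": [-0.5,0,-105],"twist": 0,"claw": 0.8}])

```text
clock: 7.75
position: [0.4798, -0.1213, 0.0311]
ee_rot: [-0.001, 0.698, 0.716, -0.0]
contact_force: [0.1, -0.9, 0.2]
width: 0.0684
gripper_force: 0.0
```

Request:
drive_tool(deltas=[{"linear": [0,0,-3],"twist": 0,"claw": 0.8},{"linear": [0,0,-6],"twist": 0,"claw": 0.8},{"linear": [0,0,-8],"twist": 0,"claw": 0.8},{"linear": [0,0,-8],"twist": 0,"claw": 0.8}])

```text
clock: 8.08
position: [0.4808, -0.123, 0.0243]
ee_rot: [0.0, 0.699, 0.716, 0.0]
contact_force: [0.1, 1.1, -1.1]
width: 0.0683
gripper_force: 0.0
```

Run:
```python
from h import *
s=sensors.get_state(); p=s['position']; print(p,s['contact_force'])
sd,ms=snap('side','s7.png'); w,m=snap('wrist','w7.png')
np.set_printoptions(linewidth=200)
# pad tips in wrist: compare row of pad tip with w6
a=cv2.imread('pics/w6.png',0)[270:360,:]; b=cv2.imread('pics/w7.png',0)[270:360,:]
for sl in (slice(195,232),slice(395,432)):
    d=cv2.absdiff(a,b)[:,sl]; print(d.mean(1).round().astype(int))
```

```text
[ 0.4808339  -0.1230379   0.02432347] [ 0.05272621  1.05993546 -1.09809248]
[63 64 64 64 64 64 64 63 64 64 64 63 63 64 67 71 74 74 75 76 77 75 65 53 43 38 36 34 30 25 21 20 17 11  9  8  8  8  6  6  6  6  7  7  9  9 10 10 10  9 10  9 10  9  9  9  8  7  7  8  9  9  8  8  9  8
  8  7  7  6  6  7  8  8  7  8  8  8  8  8  8 10 12 12 11 12 13 15 17 17]
[81 83 84 87 88 89 88 89 89 88 88 88 87 86 86 86 86 86 86 86 86 86 84 78 62 48 44 41 39 37 35 33 31 29 27 24 19 14 11 11 10  9  9  9  8  8  8  8  8  8  7  7  4  4  4  4  3  3  3  3  3  3  3  3  3  3
  4  4  4  3  4  4  6  8  8  8  7  5  4  6  7  8 10 11 12 14 15 16 17 19]
```

Request:
drive_tool(deltas=[{"linear": [0,0,-3],"twist": 0,"claw": 0.8},{"linear": [0,0,-6],"twist": 0,"claw": 0.8},{"linear": [0,0,-9],"twist": 0,"claw": 0.8},{"linear": [0,0,-9],"twist": 0,"claw": 0.8}])

```text
clock: 8.52
position: [0.4802, -0.123, 0.0145]
ee_rot: [-0.001, 0.699, 0.715, -0.0]
contact_force: [-0.8, 0.8, -0.0]
width: 0.0685
gripper_force: 0.0
```

Request:
drive_tool(deltas=[{"linear": [0,0,-3],"twist": 0,"claw": 0.8},{"linear": [0,0,-6],"twist": 0,"claw": 0.8},{"linear": [0,0,-6],"twist": 0,"claw": 0.8}])

```text
clock: 8.77
position: [0.4803, -0.123, 0.0085]
ee_rot: [-0.001, 0.699, 0.715, -0.0]
contact_force: [-0.1, -0.5, -0.3]
width: 0.0683
gripper_force: 0.0
```

Request:
drive_tool(deltas=[{"linear": [0,0,-2],"twist": 0,"claw": 0.8},{"linear": [0,0,-4],"twist": 0,"claw": 0.8},{"linear": [0,0,-4],"twist": 0,"claw": 0.8}])

```text
clock: 9.02
position: [0.4804, -0.123, 0.0048]
ee_rot: [-0.0, 0.699, 0.716, -0.0]
contact_force: [0.2, 0.3, 0.4]
width: 0.0682
gripper_force: 0.0
```

Request:
drive_tool(deltas=[{"linear": [0,0,-2],"twist": 0,"claw": 0.8},{"linear": [0,0,-4],"twist": 0,"claw": 0.8},{"linear": [0,0,-4],"twist": 0,"claw": 0.8}])

```text
clock: 9.27
position: [0.4805, -0.123, 0.0008]
ee_rot: [-0.0, 0.699, 0.716, -0.0]
contact_force: [0.1, 0.9, -0.1]
width: 0.0684
gripper_force: 0.0
```

Request:
drive_tool(deltas=[{"linear": [0,0,0],"twist": 0,"claw": 0.3},{"linear": [0,0,0],"twist": 0,"claw": 0.2},{"linear": [0,0,0],"twist": 0,"claw": 0.2},{"linear": [0,0,0],"twist": 0,"claw": 0.2},{"linear": [0,0,0],"twist": 0,"claw": 0.2},{"linear": [0,0,0],"twist": 0,"claw": 0.2}], squeeze=40)

```text
clock: 9.77
position: [0.4809, -0.1232, 0.0013]
ee_rot: [0.0, 0.699, 0.715, 0.0]
contact_force: [-0.4, -0.3, 1.0]
width: 0.0284
gripper_force: 39.6
```

Request:
drive_tool(deltas=[{"linear": [0,0,4],"twist": 0,"claw": 0.2},{"linear": [0,0,12],"twist": 0,"claw": 0.2},{"linear": [0,0,30],"twist": 0,"claw": 0.2},{"linear": [0,0,55],"twist": 0,"claw": 0.2},{"linear": [0,0,85],"twist": 0,"claw": 0.2},{"linear": [0,0,120],"twist": 0,"claw": 0.2},{"linear": [0,0,150],"twist": 0,"claw": 0.2},{"linear": [0,0,170],"twist": 0,"claw": 0.2},{"linear": [0,0,173],"twist": 0,"claw": 0.2},{"linear": [0,0,173],"twist": 0,"claw": 0.2}])

```text
clock: 10.6
position: [0.4815, -0.1234, 0.1759]
ee_rot: [0.002, 0.699, 0.716, 0.001]
contact_force: [-0.1, -0.1, -0.2]
width: 0.0284
gripper_force: 39.5
```

Run:
```python
from h import *
np.set_printoptions(precision=4,suppress=True)
s=sensors.get_state(); p=s['position']; print(p,s['ee_rot'],s['width'],s['gripper_force'],s['contact_force'])
w,m=snap('wrist','w8.png'); sd,ms=snap('side','s8.png'); t,mt=snap('top','t8.png')
# expected bridge corners after pure translation
J=np.array([.4813,-.1226,0]); a=np.radians(1.25); d=p-[.4806,-.123,.001]
def jw(x,y,z): return J+[x*np.cos(a)-y*np.sin(a),x*np.sin(a)+y*np.cos(a),z]+d
hsv=cv2.cvtColor(w,cv2.COLOR_RGB2HSV)
for q in [(.0145,.092,.046),(-.0145,.092,.046),(.0145,.041,.051),(-.0145,.041,.051),(0,.092,.046)]: print(q,proj(m,jw(*q)),proj(ms,jw(*q)))
for r in range(20,260,20): print(r,[tuple(int(x) for x in w[r,c]) for c in (250,270,290,300,313,325,335,350)])
```

```text
[ 0.4815 -0.1234  0.1759] [0.0019 0.6986 0.7155 0.0008] 0.02840689135637341 39.46134030818939 [-0.095  -0.0763 -0.1859]
(0.0145, 0.092, 0.046) [366.9656  61.5016] [291.911  221.3861]
(-0.0145, 0.092, 0.046) [267.2992  61.273 ] [282.7737 223.7276]
(0.0145, 0.041, 0.051) [362.0339 234.0186] [298.5964 229.2334]
(-0.0145, 0.041, 0.051) [271.112  233.9529] [289.2374 231.6977]
(0, 0.092, 0.046) [317.155   61.3874] [287.3576 222.5529]
20 [(251, 233, 158), (222, 176, 116), (215, 164, 105), (117, 114, 109), (119, 114, 107), (120, 114, 109), (251, 231, 150), (250, 221, 146)]
40 [(251, 228, 152), (251, 245, 174), (220, 170, 108), (78, 71, 65), (78, 69, 64), (77, 68, 60), (251, 231, 151), (250, 221, 146)]
60 [(252, 232, 156), (146, 99, 64), (137, 86, 54), (139, 102, 81), (149, 103, 81), (151, 106, 83), (150, 98, 63), (150, 99, 63)]
80 [(252, 233, 157), (144, 86, 52), (142, 84, 52), (132, 80, 49), (145, 85, 55), (147, 87, 53), (148, 89, 56), (149, 91, 57)]
100 [(252, 235, 160), (148, 91, 57), (143, 86, 53), (134, 79, 48), (145, 88, 52), (148, 87, 54), (147, 88, 55), (148, 88, 53)]
120 [(252, 237,
[... 177 characters left out ...]
, (149, 89, 57), (149, 89, 57), (149, 88, 55), (149, 90, 55)]
160 [(252, 228, 153), (145, 90, 58), (145, 89, 57), (139, 82, 50), (147, 87, 53), (151, 88, 56), (150, 91, 58), (147, 88, 52)]
180 [(252, 229, 153), (147, 98, 60), (145, 87, 55), (138, 81, 50), (150, 90, 59), (152, 89, 57), (151, 91, 58), (149, 89, 57)]
200 [(252, 239, 165), (183, 140, 90), (144, 86, 54), (138, 82, 50), (149, 89, 55), (149, 89, 57), (150, 88, 55), (149, 91, 58)]
220 [(217, 170, 112), (166, 122, 81), (142, 84, 53), (140, 83, 52), (147, 86, 53), (150, 88, 55), (147, 86, 55), (149, 91, 56)]
240 [(216, 169, 111), (133, 88, 56), (105, 77, 60), (137, 81, 46), (126, 76, 47), (252, 253, 242), (154, 93, 59), (150, 97, 64)]
```

Request:
drive_tool(deltas=[{"linear": [1,20,0],"twist": -1,"claw": 0.2},{"linear": [2,50,0],"twist": -2,"claw": 0.2},{"linear": [3,85,0],"twist": -3,"claw": 0.2},{"linear": [4,120,0],"twist": -4,"claw": 0.2},{"linear": [5,155,0],"twist": -5,"claw": 0.2},{"linear": [6,190,0],"twist": -6,"claw": 0.2},{"linear": [7,225,0],"twist": -7,"claw": 0.2},{"linear": [8,260,0],"twist": -7.7,"claw": 0.2},{"linear": [9,290,0],"twist": -7.7,"claw": 0.2},{"linear": [10,315,0],"twist": -7.7,"claw": 0.2},{"linear": [11,331,0],"twist": -7.7,"claw": 0.2},{"linear": [11,331,0],"twist": -7.7,"claw": 0.2}])

```text
clock: 11.75
position: [0.4907, 0.2108, 0.1721]
ee_rot: [-0.001, 0.744, 0.668, -0.001]
contact_force: [-0.3, 0.1, -0.3]
width: 0.0283
gripper_force: 39.5
```

Run:
```python
from h import *
np.set_printoptions(precision=4,suppress=True,linewidth=220)
s=sensors.get_state(); p=s['position']; q=s['ee_rot']; print(p,q,s['width'],np.degrees(2*np.arctan2(q[2],q[1]))-90)
sd,ms=snap('side','s9.png'); t,mt=snap('top','t9.png'); w,m=snap('wrist','w9.png')
a=np.radians(np.degrees(2*np.arctan2(q[2],q[1]))-90-.2); u=np.array([-np.sin(a),np.cos(a),0])
E=p+[.0007,.0004,.046]+.092*u; print('end pred',E,proj(ms,E),proj(mt,E),proj(m,E))
L=np.array([.5102,.3792,.2203]); print('lens',proj(ms,L),proj(mt,L))
# side: gray print around lens
x,y=proj(ms,L).astype(int); g=cv2.cvtColor(sd,cv2.COLOR_RGB2GRAY); print('side cols',x-14,x+15,'rows',y-14,y+24); print(g[y-14:y+25,x-14:x+16])
x,y=proj(mt,L).astype(int); g=cv2.cvtColor(t,cv2.COLOR_RGB2GRAY); print('top cols',x-14,x+30,'rows',y-12,y+13); print(g[y-12:y+14,x-10:x+32])
```

```text
[0.4907 0.2108 0.1721] [-0.0014  0.7439  0.6682 -0.001 ] 0.028302287582514265 -6.135973454591664
end pred [0.5016 0.3026 0.2181] [259.3565 171.0236] [177.0196 269.8872] [315.1396  48.9661]
lens [255.0167 160.4255] [140.7367 265.7443]
side cols 241 270 rows 146 184
[[117  71  36 ...  92  74  63]
 [ 73  44  28 ...  56  47  43]
 [134  74  24 ...  45  45  44]
 ...
 [145 145 144 ... 110  96  78]
 [147 142 145 ...  47  87  69]
 [148 147 144 ...  60  68 105]]
top cols 126 170 rows 253 278
[[194 192 195 ... 148 150 148]
 [116 114 135 ... 148 155 152]
 [ 63  64  75 ... 159 153 156]
 ...
 [158 175 175 ... 175 176 171]
 [153 177 178 ... 172 170 172]
 [145 177 181 ... 171 173 168]]
```

Run:
```python
from h import *
import sys
np.set_printoptions(linewidth=250,threshold=sys.maxsize)
s0=cv2.imread('pics/side0.png',0); s9=cv2.imread('pics/s9.png',0)
print('side0 cols 245..266 rows 150..170'); print(s0[150:171,245:267])
print('s9 cols 245..275 rows 150..182'); print(s9[150:183,245:276])
t9=cv2.imread('pics/t9.png',0)
print('t9 cols 128..186 rows 256..282'); print(t9[256:283:1,128:190:1])
```

```text
side0 cols 245..266 rows 150..170
[[ 29 146 188 217 226 234 211 202 177 208 170 143 142 140 140 138 137 137 136 134 133 137]
 [ 50 119 189 201 206 186 128 102  67 129 108 103 136 139 137 140 136 134 134 135 133 133]
 [128 114 172 172 138  60  12  43  60  34  29  39 130 143 139 139 138 138 139 135 135 137]
 [146 124 154 125  46  35 208 230 229 226 224 128  86 131 140 138 140 138 138 135 135 135]
 [143 130 128  72  16 190 237 241 241 243 245 224 141 124 139 138 138 134 134 134 133 130]
 [142 140 123  54  55 209 228 230 236 239 244 243 217 172 142 135 135 134 147 148 157 168]
 [140 144 127  71 104 198 223 234 245 214 199 216 215 186 153 151 165 169 171 173 176 181]
 [142 145 121  72  89 192 225 204 184 128  96 125 125 179 176 172 177 175 170 168 165 158]
 [140 142 122 108  78 188 207 139  53  24  67  32 113 130 163 167 162 155 152 150 144 140]
 [164 168 135 119  84 178 150  77  68 106 106  71  95  51 105 144 148 144 143 145 144 143]
 [180 180 145 120 107 162  96  50  77 111 104  96  60  95  86 139 147 147 145 146 146 146]
 [161 158 135 118 116 137  75  78  76  92 100 104  62  67 104 143
[... 11231 characters left out ...]
79 177 177 176 174 177 174 173 175 173 173 175 172 174 172 172 172 171 171 173 170 170 172 167 171 170 169 169 165 168 166 168 165 165 166 165 162 162 162 161 161 163 161 163 157 160 159
  158]
 [ 77  70 114 160 177 180 177 176 178 177 176 175 178 173 179 175 174 177 175 173 174 172 171 175 172 175 174 172 169 172 171 167 169 168 169 167 170 171 168 165 167 163 170 163 168 166 163 163 162 164 162 160 163 161 158 157 158 158 155 158 156
  152]
 [ 77  64  98 156 174 180 174 177 174 176 174 176 176 171 177 173 174 175 175 172 173 167 170 171 171 166 170 170 169 170 169 170 169 170 166 169 164 167 168 165 168 163 164 164 165 166 164 163 163 160 161 158 160 156 159 157 155 154 158 156 154
  152]]
```

Run:
```python
from h import *
np.set_printoptions(precision=1,suppress=True,linewidth=200)
for f in ('w8','w9'):
    g=cv2.GaussianBlur(cv2.imread(f'pics/{f}.png',0),(1,5),0).astype(float)
    print(f)
    for r in (66,80,100,120,140,160,180,200,220):
        d=np.diff(g[r]); l=255+np.argmax(np.abs(d[255:290])); rr=345+np.argmax(np.abs(d[345:385]))
        print(r,l+.5,rr+.5,d[l],d[rr], g[r,l-8:l+8:3],g[r,rr-8:rr+8:3])
    for c in (285,340,350): 
        d=np.diff(g[:,c]); k=35+np.argmax(np.abs(d[35:85])); print('end row col',c,k+.5,d[k])
    for c in range(270,366,5):
        d=np.diff(g[:,c]); k=215+np.argmax(np.abs(d[215:255])); print(c,k+.5,int(d[k]),end=' | ')
    print()
```

```text
w8
66 264.5 361.5 -61.0 60.0 [232. 237. 237. 156.  97.  98.] [ 99. 100.  96. 186. 236. 236.]
80 265.5 361.5 -59.0 48.0 [232. 236. 236. 132. 100.  99.] [ 99. 100.  98. 196. 226. 234.]
100 266.5 360.5 -52.0 52.0 [230. 231. 233. 116. 103. 100.] [101. 100.  98. 178. 226. 235.]
120 266.5 359.5 -59.0 53.0 [231. 232. 236. 157. 103. 102.] [101. 101.  99. 173. 226. 234.]
140 267.5 359.5 -54.0 46.0 [232. 232. 229. 138. 103. 103.] [103. 100.  99. 200. 227. 233.]
160 268.5 358.5 -50.0 53.0 [215. 233. 227. 118. 104. 104.] [102. 104. 100. 196. 235. 234.]
180 268.5 357.5 -55.0 57.0 [215. 233. 231. 153. 104. 104.] [104. 104. 100. 186. 235. 234.]
200 269.5 356.5 -57.0 57.0 [216. 232. 230. 145. 103. 103.] [105. 104. 101. 180. 235. 233.]
220 269.5 356.5 -27.0 50.0 [162. 177. 174. 129. 101. 102.] [103. 102. 102. 207. 234. 233.]
end row col 285 58.5 -28.0
end row col 340 58.5 -35.0
end row col 350 58.5 -37.0
270 226.5 -12 | 275 225.5 -11 | 280 226.5 -10 | 285 225.5 2 | 290 224.5 -3 | 295 225.5 -9 | 300 225.5 -9 | 305 225.5 -8 | 310 218.5 -2 | 315 237.5 -3 | 320 230.5 4 | 325 229.5 52 | 330 229.5 11 | 335
[... 576 characters left out ...]
162. 117.  95.  96.] [ 96.  96.  93. 136. 168. 168.]
180 268.5 358.5 -33.0 30.0 [156. 168. 165. 108.  96.  96.] [ 97.  95.  93. 163. 171. 169.]
200 269.5 357.5 -33.0 32.0 [152. 162. 167. 108.  97.  96.] [ 97.  96.  94. 162. 175. 172.]
220 256.5 356.5 -26.0 27.0 [175. 171. 172. 132. 109. 105.] [ 97.  96.  93. 138. 173. 175.]
end row col 285 56.5 -17.0
end row col 340 58.5 -13.0
end row col 350 58.5 -14.0
270 226.5 -7 | 275 225.5 -10 | 280 225.5 -9 | 285 226.5 4 | 290 231.5 -5 | 295 229.5 8 | 300 229.5 8 | 305 225.5 -6 | 310 215.5 1 | 315 226.5 -2 | 320 230.5 5 | 325 229.5 52 | 330 230.5 10 | 335 225.5 -9 | 340 229.5 9 | 345 225.5 -8 | 350 230.5 10 | 355 229.5 50 | 360 238.5 -2 | 365 220.5 1 |
```

```bash
cat > fit.py <<'E'
from h import *
from scipy.optimize import least_squares
from scipy.spatial.transform import Rotation as Ro
# camera in hand frame from current model
s=sensors.get_state(); p=s['position']; w,x,y,z=s['ee_rot']; Rh=Ro.from_quat([x,y,z,w]).as_matrix()
m=eyes.camera_model('wrist'); K,R,t=map(np.array,(m['intrinsics'],m['R'],m['t'])); Rc=R@Rh; tc=R@p+t  # cam = Rc*hand+tc
def edges(f,c0,hw,rows):
    g=cv2.GaussianBlur(cv2.imread(f),(1,5),0).astype(float); out=[]
    for r in rows:
        e=[]
        for c in (c0-hw(r),c0+hw(r)):
            c=int(c); d=np.abs(np.diff(g[r,c-9:c+10],axis=0)).sum(1); d=d*(d>.4*d.max()); k=np.argmax(d); sl=slice(max(k-2,0),k+3)
            e.append(c-9+.5+(np.arange(len(d))[sl]*d[sl]).sum()/d[sl].sum())
        out.append((r,*e))
    return out
def fit(obs,endrow,blockrow):
    # hand frame axes: tool z down; bridge y ~ hand x ; bridge x ~ hand y ; bridge z ~ -hand z
    B=np.array([[0,1,0],[1,0,0],[0,0,-1.]])
    def P(q,pts):
        Rb=B@Ro.from_euler('xyz',q[3:6]).as_matrix(); c=(Rc@(Rb@np.array(pts).T+np.array(q[:3])[:,None])).T+tc; c=c@K.T; return c[:,:2]/c[:,2:]
    def res(q):
        a=P(q,[(-.0145,.041,.004),(-.0145,.092,.004),(.0145,.041,.004),(.0145,.092,.004),(0,.092,.004),(0.008,.041,.009)])
        r=[]
        for row,l,rr in obs:
            for (A,Bp),o in (((a[0],a[1]),l),((a[2],a[3]),rr)):
                r.append(A[0]+(Bp[0]-A[0])*(row-A[1])/(Bp[1]-A[1])-o)
        r+=[a[4][1]-endrow,a[5][1]-blockrow,q[4]*500]
        return r
    o=least_squares(res,[0,0,-.04,0,0,0]); return o.x,np.sqrt(np.mean(o.fun**2))
E
python3 - <<'E'
from fit import *
np.set_printoptions(precision=4,suppress=True,linewidth=160)
for f,er,br in (('w8',58.5,229.6),('w9',58.0,229.8)):
    hw=lambda r:48.5-(r-66)*(48.5-43.5)/134
    o=edges(f'pics/{f}.png',313.2,hw,[75,90,110,130,150,170,190,205]); q,e=fit(o,er,br)
    print(f,'xyz(hand)',q[:3],'deg',np.degrees(q[3:]),'rms',e)
g=cv2.imread('pics/w7.png',0).astype(int)
c=np.diff(g[60:240,305]); print(g[60:240:4,305],g[60:240:4,325]); print(g[150,255:375:2])
E
```

```text
w8 xyz(hand) [ 0.0013 -0.0003 -0.0383] deg [ 0.2145 -0.0012 -0.1372] rms 0.2884275088202981
w9 xyz(hand) [ 0.0014 -0.0002 -0.039 ] deg [ 0.3743 -0.0008  0.0014] rms 0.31188414743574466
[218 217 196  82  81  80  77  77  78  78  79  75  79  77  80  78  77  79  81  80  78  79  79  79  80  79  80  81  79  80  80  81  80  80  80  82  80  78  65
  82  79  81  82  82  83] [224 225 211  87  88  87  90  88  87  88  87  89  89  86  88  85  87  87  88  89  88  88  88  89  89  88  88  88  88  87  88  88  88  89  89  86  88  84  79
 165 160 159 162 153 150]
[207 209 208 206 208 208 208 207 189 141  92  89  86  87  88  87  89  88  87  83  85  83  82  78  80  79  81  83  83  86  87  85  85  87  86  89  88  87  87
  88  88  89  89  89  90  88  86  87 153 209 214 220 219 218 221 223 222 221 221 222]
```

Request:
drive_tool(deltas=[{"linear": [0,4,0],"twist": -0.3,"claw": 0.2},{"linear": [0,9,0],"twist": -0.3,"claw": 0.2},{"linear": [0,14,0],"twist": -0.3,"claw": 0.2},{"linear": [0,17,0],"twist": -0.3,"claw": 0.2},{"linear": [0,17,0],"twist": -0.3,"claw": 0.2},{"linear": [0,17,0],"twist": -0.3,"claw": 0.2},{"linear": [0,17,0],"twist": -0.3,"claw": 0.2}])

```text
clock: 12.48
position: [0.4917, 0.2247, 0.1742]
ee_rot: [0.0, 0.747, 0.665, 0.0]
contact_force: [0.1, 0.4, 0.2]
width: 0.0287
gripper_force: 39.5
```

Run:
```python
from fit import *
np.set_printoptions(precision=4,suppress=True,linewidth=160)
print(p,np.degrees(2*np.arctan2(y,x))-90,s['ee_rot'])
hw=lambda r:38.5-(r-66)*3/134
for er in (69,71): 
    o=edges('pics/w7.png',313,hw,[80,90,110,130,150,170,190,200]); q,e=fit(o,er,214.5); print(o[0],o[-1]); print('w7',q[:3],np.degrees(q[3:]),e)
g=cv2.imread('pics/w7.png',0).astype(int); print(g[64:76,325],g[208:222,325])
sd,ms=snap('side','s10.png'); snap('wrist','w10.png')
o=edges('pics/w10.png',313.2,lambda r:48.5-(r-66)*5/134,[75,90,110,130,150,170,190,205]); q,e=fit(o,58.2,229.7); print('w10',q[:3],np.degrees(q[3:]),e)
```

```text
[0.4917 0.2247 0.1742] -6.628815089337422 [0.0001 0.7468 0.665  0.    ]
(80, np.float64(271.7226148409894), np.float64(352.97859922178986)) (200, np.float64(275.54477611940297), np.float64(350.0353535353535))
w7 [ 0.001  -0.0005 -0.0181] [-0.5909 -0.0007 -0.0025] 0.5340284268224375
(80, np.float64(271.7226148409894), np.float64(352.97859922178986)) (200, np.float64(275.54477611940297), np.float64(350.0353535353535))
w7 [ 0.0006 -0.0005 -0.0183] [-1.1847  0.0001  0.0289] 0.49319818135203747
[225 224 224 222 211 171 120  89  87  89  88  85] [ 84  79  69  61  79 121 158 169 165 160 162 159 160 161]
w10 [ 0.0013 -0.0003 -0.0393] [-0.0934 -0.0007 -0.1451] 0.2371063906962054
```

Request:
drive_tool(deltas=[{"linear": [1,1.5,1],"twist": 0,"claw": 0.2},{"linear": [1,2.7,1],"twist": 0,"claw": 0.2},{"linear": [1,2.7,1],"twist": 0,"claw": 0.2},{"linear": [1,2.7,1],"twist": 0,"claw": 0.2},{"linear": [1,2.7,1],"twist": 0,"claw": 0.2},{"linear": [1,2.7,1],"twist": 0,"claw": 0.2},{"linear": [1,2.7,1],"twist": 0,"claw": 0.2},{"linear": [1,2.7,1],"twist": 0,"claw": 0.2}])

```text
clock: 13.25
position: [0.4927, 0.2275, 0.1751]
ee_rot: [0.0, 0.747, 0.665, -0.0]
contact_force: [-0.3, -0.1, -0.7]
width: 0.0284
gripper_force: 39.5
```

Run:
```python
from fit import *
np.set_printoptions(precision=4,suppress=True,linewidth=160)
a=2*np.arctan2(y,x)-np.pi/2; u=np.array([-np.sin(a),np.cos(a),0])
E=p+.0929*u+[0,0,.045]; print(p,np.degrees(a),s['ee_rot'],s['gripper_force'])
L=np.array([.5102,.3792,.2203]); d=L-E; print('dist',d@u,'lateral',d@[u[1],-u[0],0],'dz',d[2])
snap('wrist','w11.png')
o=edges('pics/w11.png',313.2,lambda r:48.5-(r-66)*5/134,[75,90,110,130,150,170,190,205]); q,e=fit(o,58.2,229.7); print('w11',q[:3],np.degrees(q[3:]),e)
sd,ms=snap('side','s11.png'); print('end in side',proj(ms,E))
```

```text
[0.4927 0.2275 0.1751] -6.633145754668008 [ 0.      0.7468  0.665  -0.    ] 39.45141077041626
dist 0.05979078512424179 lateral -0.00012291500553483344 dz 0.0001756569992595325
w11 [ 0.0014 -0.0004 -0.0402] [-0.9184 -0.0008 -0.252 ] 0.40978875076333643
end in side [258.2987 168.1973]
```

Everything agrees to within a millimetre and the bridge is held still and level, so I'll hand it in.

```bash
python3 -c "
from rig import manip
print(manip.sign_off())"
```

```text
the job is handed in; nothing more can be done
None
```

The hold-down is pushed back to its end stop and the bridge is out of the jig, held still with its +y end about 60 mm in front of the lens; centring, level and alignment are within about 1 mm and 1° by my calculations, though the arm hid that end from the fixed cameras, so I could not check it by eye there.

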